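Turn round the tea box that sits back to front in its sleeve

TASK

Two white tea-bag boxes stand in wooden sleeves on the worktop; one of them was put in back to front, so its dispensing mouth is hidden against the closed back of its sleeve. Pull that box up out of its sleeve, turn it half round and slide it back fully home into the same sleeve, mouth showing in the sleeve's window; do not let go of it until it is nearly all the way down. Leave the other box and its sleeve as they are.

Things in the scene. Friction and masses are not known exactly. Their poses are not given: they have to be found in the camera images.
- box_a: tea box A (mm): white, 44 deep (x) x 62 wide (y) x 115 tall, 0.22 kg (varies), flat sides; stands loose in sleeve A. Front face: mouth 40 wide x 30 high, 8 above the bottom, narrow sight slot above it; dark dot 14 across on the lid by the front edge; plain back. Origin: middle of the FRONT face's bottom edge; x runs from front to back (box centre at x = +22), z up.
- sleeve_a: wooden sleeve A (mm): open-topped, fixed, outside 66 (x) x 86 (y) x 78 tall; walls and floor 8 thick, inside 50 x 70, inner rim bevelled 6 outward over the top 10. Front (-x, roughly to the robot) has a low window 44 wide x 35 high; back closed. A box in it has its bottom 8 above the worktop and stands 45 above the rim. Origin: centre of underside; x from front to back, z up.
- box_b: tea box B (mm): white, 44 deep (x) x 62 wide (y) x 115 tall, 0.22 kg (varies), flat sides; stands loose in sleeve B. Front face: mouth 40 wide x 30 high, 8 above the bottom, narrow sight slot above it; dark dot 14 across on the lid by the front edge; plain back. Origin: middle of the FRONT face's bottom edge; x runs from front to back (box centre at x = +22), z up.
- sleeve_b: wooden sleeve B (mm): open-topped, fixed, outside 66 (x) x 86 (y) x 78 tall; walls and floor 8 thick, inside 50 x 70, inner rim bevelled 6 outward over the top 10. Front (-x, roughly to the robot) has a low window 44 wide x 35 high; back closed. A box in it has its bottom 8 above the worktop and stands 45 above the rim. Origin: centre of underside; x from front to back, z up.

How it is judged:
On the way:
1. the back-to-front box is lifted clear of its sleeve (z of box_a in the frame of sleeve_a above 0.08 m), for 0.1 s.
At the end, for the whole second after the job is handed in: The box that began back to front is at rest in its own sleeve, upright within 8 degrees, on the floor within 8 mm, mouth to the window side, placed within 12 mm and square within 11 degrees; the other box is within 15 mm of where it stood (x of box_a in the frame of sleeve_a between -0.034 and -0.01 m and y of box_a in the frame of sleeve_a between -0.012 and 0.012 m and z of box_a in the frame of sleeve_a between 0.004 and 0.016 m and angle between the x axis of box_a and the x axis of sleeve_a, either way round below 0.2 rad and angle between box_a's own z axis and vertical below 0.15 rad and linear speed of box_a below 0.02 m/s and distance of box_b from where it was at the start of the episode below 0.015 m); the robot touches nothing.
It fails at once if the box is let go while its bottom is more than 35 mm above the sleeve's floor (z of box_a in the frame of sleeve_a above 0.043 m and contact force between the fingers and box_a below 0.05 N).
It fails at once if the other tea box is moved by more than 15 mm (distance of box_b from where it was at the start of the episode above 0.015 m).
It also fails if it takes over 42 s, if anything falls off the work surface, if the arm or the gripper's body presses on something with over 40 N, if the wrist force passes 120 N, or if a joint passes its speed limit or range.

ROBOT

A 6-joint arm with a two-finger parallel gripper is mounted at the origin on a cart in front of the work surface, level with it; the furniture and walls round the work are solid. World frame = base frame: x ahead of the robot, y to its left, z up, the work surface at z = 0. Lengths are in m, angles in rad, forces in N, time in s.
With the tool pointing down it reaches from about 0.3 to 0.825 m from the base axis. Payload 5.4 kg.
Tool frame: the origin (TCP) lies on the mounting face of the last link; the fingertips stand 190 mm ahead of it and the grasp point (between the pads) lies 171 mm ahead of it; z points along the fingers, y is the line along which they close (so a half turn about z gives the same grasp; the last joint's range is limited). The gripper opens to 92 mm and grips with 3 to 60 N. Pads are 20 mm wide; open, the fingers measure 128 mm over their backs; the gripper's body (75 mm by 189 mm) begins 69 mm behind the grasp point.
Start: joints at [-1.359, 0.158, 1.597, -0, 1.386, -0.21], TCP at [0.235, -0.525, 0.405] pointing down, gripper open.
Joint ranges: [-2.91, 2.91], [-0.94, 2.29], [0.18, 2.7], [-1.29, 4.43], [0.17, 2.64], [-3, 3]. Speed limits (rad/s): [2.57, 2.57, 3.14, 3.14, 3.14, 3.14].

INTERFACE

Orientations are given as a rotation vector (axis times angle).
In Python, from plant import arm, imaging, readout gives the robot as it stands (arm), with the cameras (imaging) and the readings (readout).
- The arm moves only by the shell command python3 inch.py 'ROWS' [OPENING] [FORCE]. ROWS is a JSON list of rows, 1 to 10 of them, each of 6 numbers: dx, dy, dz in m, then a rotation vector rx, ry, rz in rad; each row shifts and turns the commanded pose from where the row before left it, along the tool's axes as they then stand; what a row does not reach is not made up. A row lasts 1/8 s, in which the tool goes at most 0.0625 m and 0.188 rad, less where a joint would pass 70% of its speed; a pose out of reach is approached as far as the arm can. OPENING is the finger opening in m, set as the command begins (- or left out keeps the last). The fingers move at their own pace and stop on an object; FORCE is the grip in N (left out, the last holds). Time passes only in rows, so rows that do not move let the fingers close. It prints the time, the measured TCP pose, the force, the opening and the grip force at its end.
- readout.observe(): the state, without advancing time (a new reading comes with each control period).
- imaging.snapshot(name): name is "side" or "top"; returns the picture (384x512x3 uint8, blue, green, red); there is no depth.
- imaging.camera_model(name): a dict with "vertical_fov" (degrees; the focal length in pixels is half the picture's height over the tangent of half this angle, whatever the lens; pixels are square), "cx", "cy" (the principal point, pixels), "distortion" ([k1, k2, p1, p2, k3] as OpenCV has them; the pictures are not rectified), "world_from_camera" (4x4, takes a point from camera to world coordinates). Camera axes: x right, y down, z forward; pixel columns grow to the right and rows downward; lengths in m; the calibration is good to about 2 mm. A picture is of the moment at which its call begins. camera_model takes no time and is no camera call.
- arm.sign_off(): hands the job in; it is judged then, once.
The state is a dict: "t": time; "joint_positions": joint angles; "joint_vel": joint speeds; "tau": joint torques, N m; "eef_pos": TCP position; "tcp_rot": TCP orientation; "ft_force": force on the tool from outside, world axes, zero at the start; "moment": the same for the moment, N m; "opening": finger opening in m; "grip_force": force on a finger pad.
Only numpy, scipy, OpenCV 4.12 (cv2) and the standard library are available. Lean on these libraries where they do the work, as an engineer would, in place of code of your own. Each camera call takes 0.05 s, during which the arm holds its last target. There are 200 camera calls.

## Working session

There is one attempt and no reset: what is moved stays moved. The work goes in short steps, Python scripts to look and compute and a shell command to move; the robot and the scene stay as the last step left them, time stands still between calls to the robot, and variables do not carry over. Pictures are saved under pics/ and viewed, at most 10 in all, crops included, and the job is handed in when it is done.

```bash
ls; mkdir -p pics; python3 - <<'E'
from plant import arm, imaging, readout
import cv2
for n in("side","top"):
    im=imaging.snapshot(n); cv2.imwrite(f"pics/{n}0.png",im)
    m=imaging.camera_model(n); print(n,{k:(v if k!="world_from_camera" else [[round(float(x),3) for x in r] for r in v]) for k,v in m.items()})
s=readout.observe(); print(s)
E
```

```text
inch.py
pics
plant.py
side {'vertical_fov': 57.32076363915186, 'cx': 254.56514209673045, 'cy': 187.4036879654582, 'distortion': array([-0.0762662,  0.       ,  0.       ,  0.       ,  0.       ]), 'world_from_camera': [[-1.0, -0.002, -0.019, 0.509], [0.017, 0.396, -0.918, 0.794], [0.009, -0.918, -0.395, 0.389], [0.0, 0.0, 0.0, 1.0]]}
top {'vertical_fov': 57.841234317244535, 'cx': 254.38979869590167, 'cy': 197.75774707720592, 'distortion': array([-0.02670439,  0.        ,  0.        ,  0.        ,  0.        ]), 'world_from_camera': [[0.005, -0.996, 0.089, 0.426], [-1.0, -0.005, 0.008, -0.008], [-0.008, -0.089, -0.996, 0.903], [0.0, 0.0, 0.0, 1.0]]}
{'t': 0.1, 'joint_positions': array([-1.35913443e+00,  1.58964902e-01,  1.59810082e+00, -1.16186858e-05,
        1.38621499e+00, -2.10072148e-01]), 'joint_vel': array([-0.0002746 ,  0.00132122, -0.00317661, -0.0002163 ,  0.00096888,
        0.00068455]), 'tau': array([ 4.83687108e-04, -3.86503458e+01, -3.22960210e+01,  7.02671916e-02,
        3.39138508e-02, -5.03702722e-05]), 'eef_pos': array([ 0.23531158, -0.52436715,  0.40383173]), 'tcp_rot': array([-3.07035441e+00, -6.57209805e-01,  2.00346588e-05]), 'ft_force': array([-0.65290289, -0.15769947, -0.71022403]), 'moment': array([ 0.01770811, -0.0532284 , -0.05497817]), 'grip_force': 0.0, 'opening': 0.09162682361634633}
```

View pics/side0.png

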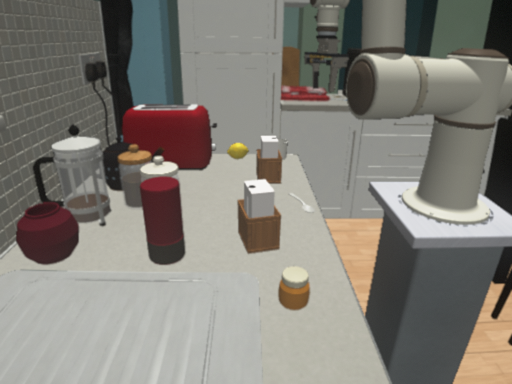

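View pics/top0.png

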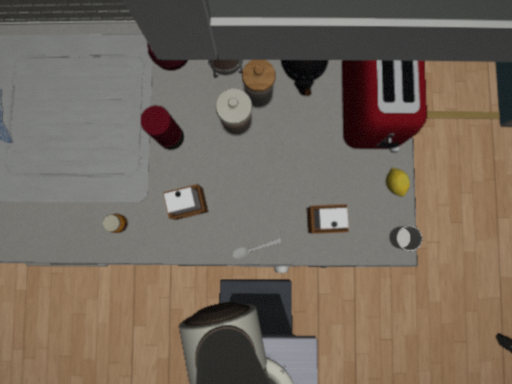

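Left box (lid about (183,201)) has its dot (178,194) on the far side from the robot, so it is the reversed one (A). The right box's dot (334,224) is on the near side, so it is correct. Now I'll measure the corners.

```bash
cat > h.py <<'E'
import numpy as np, cv2
from plant import arm, imaging, readout
def ray(n,uv):
    m=imaging.camera_model(n); f=192/np.tan(np.radians(m["vertical_fov"])/2)
    K=np.array([[f,0,m["cx"]],[0,f,m["cy"]],[0,0,1]])
    p=cv2.undistortPoints(np.float64(uv).reshape(-1,1,2),K,np.float64(m["distortion"]))[:,0]
    T=np.array(m["world_from_camera"]); return T[:3,3],np.c_[p,np.ones(len(p))]@T[:3,:3].T
def onz(n,uv,z):
    o,d=ray(n,uv); return o+d*((z-o[2])/d[:,2])[:,None]
def proj(n,X):
    m=imaging.camera_model(n); f=192/np.tan(np.radians(m["vertical_fov"])/2)
    K=np.array([[f,0,m["cx"]],[0,f,m["cy"]],[0,0,1]]); T=np.linalg.inv(np.array(m["world_from_camera"]))
    return cv2.projectPoints(np.float64(X).reshape(-1,1,3),cv2.Rodrigues(T[:3,:3])[0],T[:3,3],K,np.float64(m["distortion"]))[0][:,0]
E
python3 - <<'E'
from h import *
im=cv2.imread("pics/top0.png"); s=cv2.imread("pics/side0.png")
a=cv2.resize(im[170:235,150:225],None,fx=8,fy=8,interpolation=cv2.INTER_CUBIC)
b=cv2.resize(s[170:260,225:295],None,fx=6,fy=6,interpolation=cv2.INTER_CUBIC)
b=cv2.copyMakeBorder(b,0,0,0,0,cv2.BORDER_CONSTANT)
cv2.imwrite("pics/ca.png",a);cv2.imwrite("pics/cb.png",b)
hsv=cv2.cvtColor(im,cv2.COLOR_BGR2HSV)
print(hsv[200:203,165:210:3].tolist())
E
```

```text
[[[13, 26, 160], [60, 1, 196], [0, 0, 198], [0, 0, 196], [75, 3, 197], [90, 1, 195], [60, 1, 198], [30, 1, 196], [120, 1, 197], [0, 1, 186], [10, 9, 83], [11, 26, 77], [14, 149, 94], [14, 123, 56], [21, 15, 123]], [[12, 28, 155], [60, 3, 197], [90, 1, 198], [75, 3, 197], [90, 3, 197], [90, 1, 197], [60, 1, 197], [60, 1, 195], [120, 1, 198], [75, 3, 192], [15, 6, 82], [15, 20, 75], [13, 146, 91], [15, 135, 53], [21, 15, 119]], [[15, 28, 148], [120, 1, 197], [90, 1, 195], [120, 1, 198], [90, 1, 196], [120, 1, 196], [105, 3, 195], [90, 1, 196], [0, 0, 195], [0, 0, 195], [15, 6, 86], [18, 16, 78], [13, 153, 85], [14, 173, 50], [21, 15, 116]]]
```

View pics/ca.png

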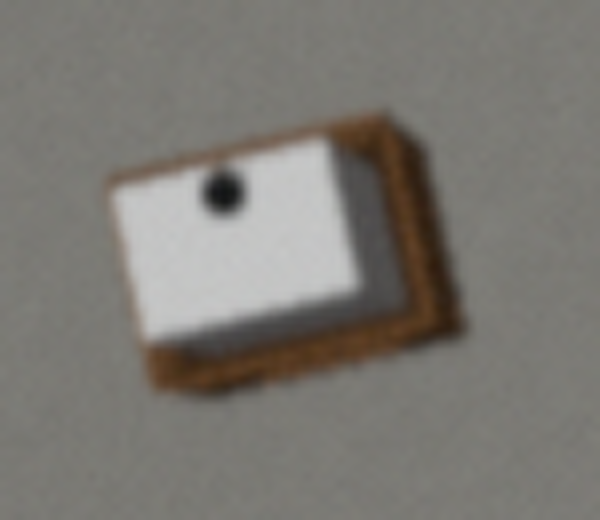

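View pics/cb.png

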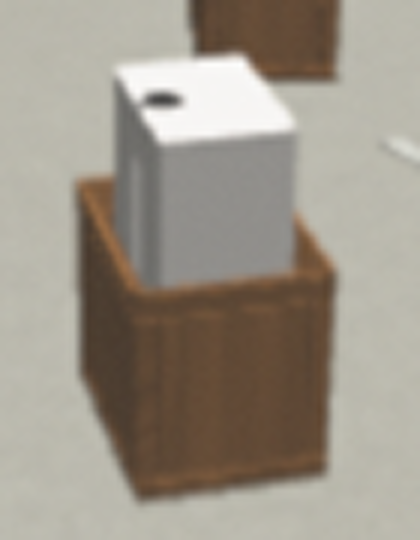

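The crop shows the lid corners and rim corners clearly; side view confirms the mouth slot side (dark slot) faces +x (left in the picture).

```bash
python3 - <<'E'
from h import *
np.set_printoptions(precision=4,suppress=True)
c=lambda P,f,o:(np.array(P,float)+.5)/f-.5+np.array(o)
def rep(t,P):
    P=np.array(P); n=len(P)
    print(t,P[:,:2].tolist() if 0 else P[:,:2].round(4).tolist(),"sides",[round(float(np.linalg.norm(P[i]-P[(i+1)%n])),4) for i in range(n)],"mid",P.mean(0).round(4),"yaw-edges",[round(float(np.arctan2(*(P[(i+1)%n]-P[i])[[1,0]])),3) for i in range(n)])
im=cv2.imread("pics/top0.png")
lid=((im.min(2)>150)).astype(np.uint8); 
for nm,(x0,x1,y0,y1) in dict(A=(150,225,170,235),B=(300,355,195,240)).items():
    m=np.zeros_like(lid); m[y0:y1,x0:x1]=lid[y0:y1,x0:x1]
    k=max(cv2.findContours(m,0,2)[0],key=cv2.contourArea)
    r=cv2.minAreaRect(k); print(nm,r)
    rep("lid"+nm,onz("top",cv2.boxPoints(r),.123))
rep("lidA man",onz("top",c([(112,187),(330,137),(360,290),(148,345)],8,(150,170)),.123))
rep("rim top",onz("top",c([(108,182),(388,112),(440,325),(155,388)],8,(150,170)),.078))
rep("lid side",onz("side",c([(115,70),(245,55),(299,132),(160,142)],6,(225,170)),.123))
rep("rim side",onz("side",c([(80,183),(138,290),(335,268)],6,(225,170)),.078))
rep("base side",onz("side",c([(85,378),(142,500),(325,474)],6,(225,170)),0))
hsv=cv2.cvtColor(im,cv2.COLOR_BGR2HSV)
w=((hsv[...,1]>60)&(hsv[...,0]<25)).astype(np.uint8)
m=np.zeros_like(w); m[170:235,150:225]=w[170:235,150:225]
k=np.vstack([q for q in cv2.findContours(m,0,2)[0] if cv2.contourArea(q)>5]); print("hull",cv2.approxPolyDP(cv2.convexHull(k),1.0,True)[:,0].tolist())
from scipy.spatial.transform import Rotation as R
print(R.from_rotvec(readout.observe()["tcp_rot"]).as_matrix())
E
```

```text
A ((178.8497772216797, 199.36911010742188), (18.992881774902344, 27.145925521850586), 76.60750579833984)
lidA [[0.5043, 0.2049], [0.5189, 0.1452], [0.477, 0.1344], [0.4625, 0.1938]] sides [0.0615, 0.0433, 0.0612, 0.0433] mid [0.4906 0.1696 0.123 ] yaw-edges [-1.331, -2.888, 1.81, 0.261]
B ((333.5, 217.5), (19.0, 27.0), 90.0)
lidB [[0.4726, -0.1486], [0.4729, -0.2094], [0.4303, -0.2086], [0.4301, -0.1482]] sides [0.0607, 0.0426, 0.0604, 0.0426] mid [ 0.4515 -0.1787  0.123 ] yaw-edges [-1.566, 3.124, 1.575, -0.011]
lidA man [[0.505, 0.2047], [0.5195, 0.1431], [0.4762, 0.1336], [0.4604, 0.1932]] sides [0.0633, 0.0444, 0.0617, 0.0461] mid [0.4903 0.1687 0.123 ] yaw-edges [-1.34, -2.928, 1.83, 0.251]
rim top [[0.5111, 0.2182], [0.5326, 0.1345], [0.4688, 0.1177], [0.4496, 0.2024]] sides [0.0864, 0.066, 0.0868, 0.0635] mid [0.4905 0.1682 0.078 ] yaw-edges [-1.32, -2.884, 1.794, 0.252]
lid side [[0.5176, 0.1452], [0.4737, 0.1316], [0.4598, 0.1957], [0.5031, 0.2035]] sides [0.046, 0.0656, 0.044, 0.06] mid [0.4885 0.169  0.123 ] yaw-edges [-2.84, 1.784, 0.176, -1.327]
rim side [[0.5298, 0.138], [0.5098, 0.2155], [0.4472, 0.2008]] sides [0.08, 0.0642, 0.1038] mid [0.4956 0.1848 0.078 ] yaw-edges [1.824, -2.911, -0.65]
base side [[0.5288, 0.1371], [0.5084, 0.2148], [0.4474, 0.1997]] sides [0.0804, 0.0628, 0.1027] mid [0.4949 0.1839 0.    ] yaw-edges [1.828, -2.899, -0.655]
hull [[197, 184], [202, 189], [207, 211], [185, 217], [169, 218], [168, 213], [187, 186]]
[[ 0.9124  0.4093 -0.0004]
 [ 0.4093 -0.9124  0.0016]
 [ 0.0003 -0.0017 -1.    ]]
```

```bash
R='[0.043,-0.044,0,0,0,0]'; python3 inch.py '[[0.043,-0.044,0,0,0,0],[0.043,-0.044,0,0,0,0],[0.043,-0.044,0,0,0,0],[0.043,-0.044,0,0,0,0],[0.043,-0.044,0,0,0,0],[0.043,-0.044,0,0,0,0],[0.043,-0.044,0,0,0,0],[0.043,-0.044,0,0,0,0],[0.043,-0.044,0,0,0,0],[0.043,-0.044,0,0,0,0]]' 0.092; python3 inch.py '[[0.043,-0.044,0,0,0,0],[0.043,-0.044,0,0,0,0],[0,0,0,0,0,0.17],[0,0,0,0,0,0]]'
cat > g.py <<'E'
# how far to go, in tool axes, to a TCP target (x,y,z,yaw of tool x)
import sys
from h import *
from scipy.spatial.transform import Rotation as R
t=np.array([float(v) for v in sys.argv[1:5]]); s=readout.observe()
M=R.from_rotvec(s["tcp_rot"]).as_matrix(); c,n=np.cos(t[3]),np.sin(t[3])
G=np.array([[c,n,0],[n,-c,0],[0,0,-1]])
print("d",(M.T@(t[:3]-s["eef_pos"])).round(4),"rot",R.from_matrix(M.T@G).as_rotvec().round(4),"pos",s["eef_pos"].round(4),"q",s["joint_positions"].round(2),"F",s["ft_force"].round(2),"t",s["t"],"op",round(s["opening"],4))
E
python3 g.py .490 .169 .278 .252
```

```text
t: 1.35
eef_pos: [0.4477, 0.055, 0.4046]
tcp_rot: [3.072, 0.658, 0.0]
ft_force: [1.0, -0.5, 0.5]
opening: 0.0921
grip_force: 0.0
t: 1.85
eef_pos: [0.4898, 0.1689, 0.404]
tcp_rot: [3.116, 0.399, -0.002]
ft_force: [-0.1, -0.1, 0.0]
opening: 0.0918
grip_force: 0.0
d [ 0.0004 -0.      0.126 ] rot [-0.0001  0.0014  0.0028] pos [0.4898 0.1689 0.404 ] q [ 0.1   0.01  1.76 -0.    1.38  1.41] F [-0.13 -0.06  0.01] t 1.85 op 0.0918
```

```bash
python3 inch.py '[[0,0,0.04,0,0,0],[0,0,0.04,0,0,0],[0,0,0.025,0,0,0],[0,0,0.02,0,0,0],[0,0,0,0,0,0]]'; python3 inch.py '[[0,0,0,0,0,0],[0,0,0,0,0,0],[0,0,0,0,0,0],[0,0,0,0,0,0],[0,0,0,0,0,0],[0,0,0,0,0,0]]' 0.05 25; python3 g.py .490 .169 .404 .252
```

```text
t: 2.48
eef_pos: [0.4891, 0.1675, 0.2782]
tcp_rot: [-3.116, -0.396, 0.006]
ft_force: [-0.5, -0.8, 0.3]
opening: 0.0919
grip_force: 0.0
t: 3.22
eef_pos: [0.4903, 0.1685, 0.2805]
tcp_rot: [-3.116, -0.395, -0.002]
ft_force: [-0.7, 1.9, 4.9]
opening: 0.0618
grip_force: 24.9
d [-0.     -0.0005 -0.1235] rot [-0.     -0.0014 -0.0001] pos [0.4903 0.1685 0.2805] q [0.1  0.15 1.87 0.   1.12 1.42] F [-0.72  1.9   4.91] t 3.225 op 0.0618
```

```bash
python3 inch.py '[[0,0,-0.01,0,0,0],[0,0,-0.02,0,0,0],[0,0,-0.02,0,0,0],[0,0,-0.02,0,0,0],[0,0,-0.02,0,0,0],[0,0,-0.02,0,0,0],[0,0,-0.015,0,0,0],[0,0,0,0,0,0],[0,0,0,0,0,0]]'; python3 g.py .490 .169 .404 .252; python3 - <<'E'
from h import *
a=imaging.snapshot("side"); cv2.imwrite("pics/s1.png",a); cv2.imwrite("pics/t1.png",imaging.snapshot("top"))
cv2.imwrite("pics/s1c.png",cv2.resize(a[70:260,180:340],None,fx=3,fy=3,interpolation=cv2.INTER_CUBIC))
E
```

```text
t: 4.35
eef_pos: [0.4897, 0.1683, 0.4037]
tcp_rot: [3.117, 0.394, -0.003]
ft_force: [0.5, -0.2, -1.9]
opening: 0.0618
grip_force: 24.9
d [ 0.0004 -0.0006 -0.0003] rot [-0.0002  0.0018 -0.0002] pos [0.4897 0.1683 0.4037] q [ 0.1   0.01  1.76 -0.    1.38  1.42] F [ 0.52 -0.23 -1.93] t 4.35 op 0.0618
```

View pics/s1c.png

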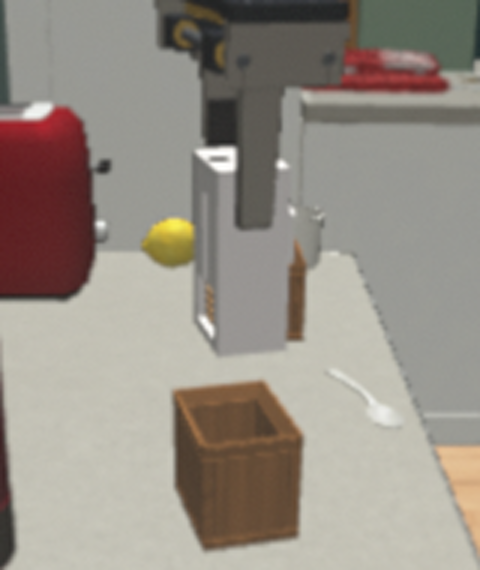

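The box is upright, held about 50 mm above the sleeve rim, with the mouth on the far (+x) side. Turning it half round.

```bash
python3 inch.py '[[0,0,0,0,0,-0.1],[0,0,0,0,0,-0.185],[0,0,0,0,0,-0.185],[0,0,0,0,0,-0.185],[0,0,0,0,0,-0.185],[0,0,0,0,0,-0.185],[0,0,0,0,0,-0.185],[0,0,0,0,0,-0.185],[0,0,0,0,0,-0.185],[0,0,0,0,0,-0.185]]'; python3 inch.py '[[0,0,0,0,0,-0.185],[0,0,0,0,0,-0.185],[0,0,0,0,0,-0.185],[0,0,0,0,0,-0.185],[0,0,0,0,0,-0.185],[0,0,0,0,0,-0.185],[0,0,0,0,0,-0.185],[0,0,0,0,0,-0.0816],[0,0,0,0,0,0],[0,0,0,0,0,0]]'; python3 g.py .490 .169 .404 3.3936; python3 - <<'E'
from h import *
a=imaging.snapshot("side"); cv2.imwrite("pics/s2.png",a); cv2.imwrite("pics/t2.png",imaging.snapshot("top"))
cv2.imwrite("pics/s2c.png",cv2.resize(a[110:260,225:295],None,fx=4,fy=4,interpolation=cv2.INTER_CUBIC))
E
```

```text
t: 5.7
eef_pos: [0.4898, 0.1684, 0.4038]
tcp_rot: [-1.666, -2.662, 0.002]
ft_force: [0.5, 0.7, -2.1]
opening: 0.0622
grip_force: 24.9
t: 6.95
eef_pos: [0.4899, 0.1684, 0.4043]
tcp_rot: [0.392, -3.116, -0.0]
ft_force: [-0.0, -0.1, -2.5]
opening: 0.0621
grip_force: 24.9
d [-0.0002  0.0006  0.0003] rot [ 0.0001 -0.0007 -0.0016] pos [0.4899 0.1684 0.4043] q [ 0.1   0.01  1.76  0.    1.38 -1.72] F [-0.01 -0.13 -2.52] t 6.95 op 0.0621
```

View pics/s2c.png

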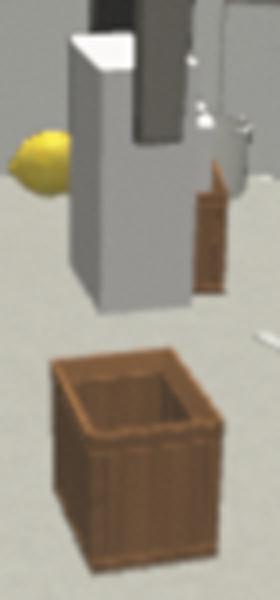

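```bash
python3 - <<'E'
from h import *
c=lambda P,f,o:(np.array(P,float)+.5)/f-.5+np.array(o)
yaw=.252; ex=np.array([np.cos(yaw),np.sin(yaw)]); ey=np.array([-ex[1],ex[0]])
o=np.array([.490,.169])
for t,P,z in (("bottom2",c([(72,270),(101,311),(192,304)],4,(225,110)),.132),("bottom1",c([(195,318),(219,353),(285,347)],3,(180,70)),.132),("rim",c([(52,363),(90,437),(223,421),(172,349)],4,(225,110)),.078)):
    X=onz("side",P,z)[:,:2]-o; print(t,np.c_[X@ex,X@ey].round(4).tolist(), "diag mid",((X[0]+X[2])/2@ex).round(4),((X[0]+X[2])/2@ey).round(4),"yaw near edge",round(float(np.arctan2(*(X[1]-X[2])[::-1])),3))
E
```

```text
bottom2 [[0.023, -0.0301], [0.0221, 0.0232], [-0.0214, 0.0256]] diag mid 0.0008 -0.0022 yaw near edge 0.196
bottom1 [[0.0172, -0.0368], [0.017, 0.0243], [-0.0255, 0.0252]] diag mid -0.0042 -0.0058 yaw near edge 0.23
rim [[0.0317, -0.0387], [0.0325, 0.0435], [-0.0326, 0.0439], [-0.0334, -0.0399]] diag mid -0.0004 0.0026 yaw near edge 0.247
```

The box is centred over the sleeve to about 1 mm, within the bevel's tolerance. Descending in stages, watching the force.

```bash
python3 inch.py '[[0,0.0006,0.02,0,0,0],[0,0,0.02,0,0,0],[0,0,0.01,0,0,0],[0,0,0.005,0,0,0],[0,0,0.005,0,0,0],[0,0,0.005,0,0,0],[0,0,0,0,0,0]]'; python3 g.py .490 .169 .2805 3.3936;  python3 inch.py '[[0,0,0.005,0,0,0],[0,0,0.005,0,0,0],[0,0,0,0,0,0]]'; python3 g.py .490 .169 .2805 3.3936
```

```text
t: 7.92
eef_pos: [0.4898, 0.1689, 0.3395]
tcp_rot: [0.394, -3.116, -0.0]
ft_force: [0.4, -0.1, -1.9]
opening: 0.0618
grip_force: 24.9
d [-0.0003  0.      0.059 ] rot [ 0.0001 -0.0004 -0.0003] pos [0.4898 0.1689 0.3395] q [ 0.1   0.07  1.82  0.    1.25 -1.72] F [ 0.4  -0.07 -1.86] t 7.925 op 0.0618
t: 8.3
eef_pos: [0.4897, 0.169, 0.3291]
tcp_rot: [0.394, -3.116, -0.0]
ft_force: [-0.5, -0.5, -2.8]
opening: 0.0622
grip_force: 24.9
d [-0.0004 -0.      0.0486] rot [ 0.0002 -0.0008 -0.0002] pos [0.4897 0.169  0.3291] q [ 0.1   0.08  1.83  0.    1.22 -1.72] F [-0.51 -0.49 -2.84] t 8.3 op 0.0622
```

No contact at 21 mm inside the sleeve; continuing.

```bash
python3 inch.py '[[0,0,0.01,0,0,0],[0,0,0.01,0,0,0],[0,0,0.01,0,0,0],[0,0,0.01,0,0,0],[0,0,0.004,0,0,0],[0,0,0,0,0,0]]'; python3 g.py .490 .169 .2805 3.3936;  python3 inch.py '[[0,0,0.002,0,0,0],[0,0,0.001,0,0,0],[0,0,0,0,0,0],[0,0,0,0,0,0]]'; python3 g.py .490 .169 .2805 3.3936
```

```text
t: 9.05
eef_pos: [0.4898, 0.169, 0.2854]
tcp_rot: [0.394, -3.116, -0.0]
ft_force: [-0.0, 0.3, -3.6]
opening: 0.0617
grip_force: 24.9
d [-0.0002 -0.      0.0049] rot [ 0.0001 -0.0005 -0.0002] pos [0.4898 0.169  0.2854] q [ 0.1   0.14  1.87  0.    1.14 -1.72] F [-0.02  0.28 -3.62] t 9.05 op 0.0617
t: 9.55
eef_pos: [0.4899, 0.169, 0.2828]
tcp_rot: [-0.394, 3.116, 0.0]
ft_force: [-0.2, 0.7, -2.3]
opening: 0.0622
grip_force: 24.9
d [-0.0001  0.      0.0023] rot [-0.      0.0003 -0.0002] pos [0.4899 0.169  0.2828] q [ 0.1   0.14  1.87  0.    1.13 -1.72] F [-0.15  0.7  -2.32] t 9.55 op 0.0622
```

```bash
python3 inch.py '[[0,0,0.002,0,0,0],[0,0,0.001,0,0,0],[0,0,0.001,0,0,0],[0,0,0,0,0,0]]'; python3 inch.py '[[0,0,0,0,0,0],[0,0,0,0,0,0],[0,0,0,0,0,0],[0,0,0,0,0,0],[0,0,0,0,0,0]]' 0.085; python3 inch.py '[[0,0,-0.01,0,0,0],[0,0,-0.03,0,0,0],[0,0,-0.04,0,0,0],[0,0,-0.04,0,0,0],[0,0,0,0,0,0],[0,0,0,0,0,0]]'; python3 - <<'E'
from h import *
a=imaging.snapshot("side"); b=imaging.snapshot("top")
p=cv2.resize(a[150:260,215:305],None,fx=4,fy=4,interpolation=cv2.INTER_CUBIC); q=cv2.resize(b[165:245,145:225],None,fx=4,fy=4,interpolation=cv2.INTER_CUBIC)
q=cv2.copyMakeBorder(q,0,len(p)-len(q),0,0,0); cv2.imwrite("pics/end.png",np.hstack([p,q]))
E
```

```text
t: 10.05
eef_pos: [0.4901, 0.169, 0.2804]
tcp_rot: [-0.394, 3.117, -0.0]
ft_force: [-5.8, -1.8, 9.8]
opening: 0.062
grip_force: 25.0
t: 10.68
eef_pos: [0.4898, 0.169, 0.2786]
tcp_rot: [0.395, -3.117, -0.0]
ft_force: [-0.5, -0.0, 0.2]
opening: 0.0854
grip_force: 0.0
t: 11.42
eef_pos: [0.4896, 0.1689, 0.3984]
tcp_rot: [0.394, -3.116, -0.0]
ft_force: [0.3, 0.2, -1.1]
opening: 0.0848
grip_force: 0.0
```

View pics/end.png

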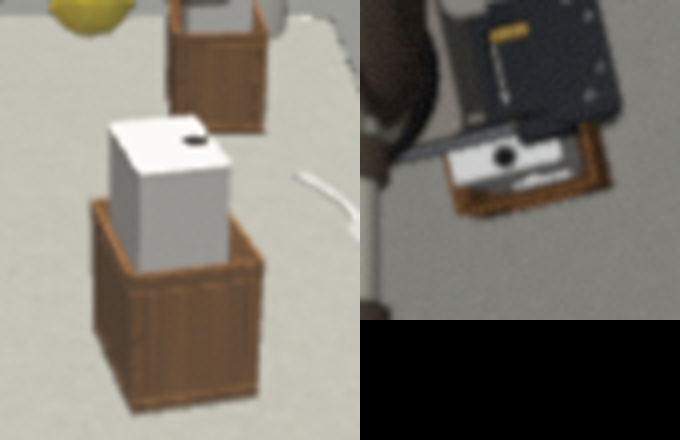

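The box sits level and square. Its near lid corner is at pixel (250,193), against (252,194) before, so it is at the same height and fully home. The dot is now on the robot/window side, and the gripper is clear.

```bash
python3 -c "
from plant import arm, imaging, readout
print(arm.sign_off())"
```

```text
the job is handed in; nothing more can be done
None
```

Box A was lifted out, turned half round and set fully down in its own sleeve with the mouth to the window, and the job was handed in at about 11.5 s; box B was never touched, and no verdict came back on sign-off.

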